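# Proof a sprung seat corner to the set index

## Task

On the spring test board, press the padded corner of the rocking plywood seat blank slowly down with your fingertips until the needle points at the brass index, without running the needle past it, and keep it there for about a second. Then let go, so that the blank springs back to rest. Only press: do not pull the corner up, do not touch the needle or the index, and leave the other things on the bench where they are.

Things in the scene. Friction and masses are not known exactly. Their poses are not given: they have to be found in the camera images.
- board: The spring test board, bolted down: brown wooden base 250 x 370 x 18 mm. Origin on the bench surface below the middle of the blank (base spans x -125..125, y -155..215 mm); +x points away from the padded corner, +y towards the scale, z up. Two axle brackets stand at y = -132 and 132 mm, 82 mm tall. The scale is a white strip 150 mm long (x) and 45 mm wide at y = 165..210 mm, its top 190 mm above the bench, with black lines every 10 mm, on two thin posts.
- rocker (a joint): Tilt of the seat blank, rad: 0 at rest (padded corner 0.2 rad up), growing as the padded corner is pressed down; stop at 0.42. The blank is a square plywood plate, 170 mm a side, 12 mm thick, rocking on its diagonal about an axle along the board's y, 70 mm above the bench at board x = 0; corners at 120 mm from the middle. A spring of about 3 N m/rad (damped) brings it back to 0: about 32 N/rad at the pad, so 4 to 12 N at the index.
- pad_top (a point): Centre of the top of the round black rubber pad, 34 mm diameter and 10 mm high, on the blank's corner over the coil spring, on the robot's side of the axle, 95 mm from it. At rest it is about 105 mm above the bench; its z axis is normal to the blank. It goes down about 0.73 mm for each mm that the needle tip moves.
- pad: The same rubber pad; origin at the centre of its underside, on the blank's upper face.
- needle: The steel needle, 6 mm thick, fixed to the blank's axle at board y = 155 mm; upright, 130 mm long, its top bent outward over the scale. Origin on the axle above the middle of the board.
- needle_tip (a point): The needle's pointed tip over the scale, about 200 mm above the bench, 130 mm above the axle. It moves along the board's -x as the pad is pressed, 130 mm x the tilt.
- index_point (a point): The end, beside the needle tip's path, of the brass index, a tab 10 mm wide on a small brass slider at the scale's outer edge, set anew before each test, 16 to 46 mm of needle travel from the rest place. This point lies at the middle of the tab's end, on its top face, 195 mm above the bench; its axes are the board's. The needle points at it when the tip has the same board x. It slides along the scale if knocked.
- bun_foot_mid (a point): Bystander: turned dark wooden furniture foot, 54 mm diameter, 58 mm tall, standing; point at its centre.
- wax_jar_mid (a point): Bystander: jar 54 mm diameter, 70 mm tall, standing; point at its centre.
- driver: Bystander: screwdriver lying on the bench, along its x, 200 mm long, handle 26 mm thick; origin under its middle.
- offcut_mid (a point): Bystander: wooden offcut 110 x 40 x 35 mm lying on the bench; point at its centre.

How it is judged:
On the way:
1. a fingertip presses the pad and the needle stands still at the index (tip within 5 mm of the middle of the tab) for 0.5 s (x of needle_tip in the frame of index_point between -0.005 and 0.005 m and contact force between the fingers and pad above 0.8 N and velocity of joint rocker between -0.1 and 0.1 rad/s), for 0.5 s.
At the end, for the whole second after the job is handed in: The blank is back at rest (tilt within 0.03 rad of 0, still), the index is where it was set (4 mm), and the four bystanders lie where they were (20 mm) (value of joint rocker between -0.03 and 0.03 rad and velocity of joint rocker between -0.05 and 0.05 rad/s and distance of index_point from where it was at the start of the episode below 0.004 m and distance of each of bun_foot_mid, wax_jar_mid, driver, offcut_mid from where it was at the start of the episode below 0.02 m); the robot touches nothing.
It fails at once if the needle runs more than 10 mm past the index (x of needle_tip in the frame of index_point below -0.01 m).
It fails at once if the padded corner is pulled up above its rest place (value of joint rocker below -0.05 rad).
It fails at once if the robot touches the needle (contact force between any of the fingers, the arm and needle above 0.5 N).
It fails at once if the index is shifted (distance of index_point from where it was at the start of the episode above 0.004 m).
It fails at once if a bystander is moved or lifted (20 mm) (distance of any of bun_foot_mid, wax_jar_mid, driver, offcut_mid from where it was at the start of the episode above 0.02 m).
It also fails if it takes over 32 s, if anything falls off the work surface, if the arm or the gripper's body presses on something with over 40 N, if the wrist force passes 120 N, or if a joint passes its speed limit or range.

## Robot

A 7-joint arm with a two-finger parallel gripper is mounted at the origin on the work surface. World frame = base frame: x ahead of the robot, y to its left, z up, the work surface at z = 0. Lengths are in m, angles in rad, forces in N, time in s.
With the tool pointing down it reaches from about 0.425 to 0.925 m from the base axis. Payload 6.8 kg.
Tool frame: the origin (TCP) lies between the finger pads; the fingertips stand 22 mm ahead of it and the grasp point (between the pads) lies 3 mm ahead of it; z points along the fingers, y is the direction in which the jaws open and shut (so a half turn about z gives the same grasp; the last joint's range is limited). The gripper opens to 85 mm and grips with 20 to 120 N. Pads are 22 mm wide; open, the fingers measure 114 mm over their backs; the gripper's body (76 mm by 85 mm) begins 54 mm behind the grasp point. The pads swing forward as they close: fully open they stand 13 mm farther back than shut.
Start: joints at [1.033, 0.477, 0.022, 1.555, -0.011, 1.109, -0.083], TCP at [0.281, -0.614, 0.253] pointing down, gripper open.
Joint ranges: [-2.96, 2.96], [-0.34, 2.1], [-1.41, 1.46], [0.24, 2.44], [-1.37, 4.51], [0.17, 1.92], [-2.96, 2.96]. Speed limits (rad/s): [2.39, 2.39, 3.14, 3.14, 3.14, 3.14, 3.14].

## Interface

Orientations are given as a unit quaternion [w, x, y, z].
In Python, from station import bot gives the robot as it stands. The module is installed in compiled form; this text tells all that it offers.
- The arm moves only by the tool drive_tool, never from a script. Its argument "series" is one flat list of numbers, 7 for each row, row after row: the opening, from -1 (shut) to 1 (fully open), then the shift along the tool's x, y, z in mm, then the turn, a rotation vector about the tool's x, y, z in rad. In form: [jaw, x, y, z, wx, wy, wz, jaw, x, y, z, wx, wy, wz, ...]. A call has 1 to 12 rows; each row shifts and turns the commanded pose from where the row before left it, along the tool's axes as they then stand; what a row does not reach is not made up. A row lasts 1/8 s, in which the tool goes at most 62.5 mm and 10.7 degrees, less where a joint would pass 70% of its speed; a pose out of reach is approached as far as the arm can. A call with a gripper value outside its range is refused whole. The fingers move at their own pace and stop on an object; "force" is the grip in N (left out, the last holds). Time passes only in rows, so rows that do not move let the fingers close. It gives the time, the measured TCP pose, the force and the opening at its end, in the units of the state.
- bot.get_obs(): the state, without advancing time (a new reading comes with each control period).
- bot.read_camera(name): name is "scene" or "side" or "wrist"; returns a dict with "pixels" (384x512x3 uint8, blue, green, red), "camera_matrix" (3x3 intrinsics, pixels), "rvec" (rotation vector, rad) and "tvec" (3), from world to camera coordinates, as OpenCV has them. Camera axes: x right, y down, z forward; pixel columns grow to the right and rows downward; lengths in m; the calibration is good to about 2 mm. A picture is of the moment at which its call begins. There is no depth.
- bot.hand_in(): hands the job in, once; it reports no verdict.
The state is a dict: "t": time; "q": joint angles; "joint_vel": joint speeds; "joint_torque": joint torques, N m; "eef_pos": TCP position; "tool_rot": TCP orientation; "contact_force": force on the tool from outside, world axes, zero at the start; "torque": the same for the moment, N m; "gripper_width": opening from 0.0 (shut) to 1.0 (fully open).
Only numpy, scipy, OpenCV 4.12 (cv2) and the standard library are available. Lean on these libraries where they do the work, as an engineer would, in place of code of your own. Each camera call takes 0.05 s, during which the arm holds its last target. There are 200 camera calls.

## Working session

There is one attempt and no reset: what is moved stays moved. The work goes in short steps, Python scripts to look and compute and a tool call to move; the robot and the scene stay as the last step left them, time stands still between calls to the robot, and variables do not carry over. Pictures are saved under pics/ and viewed, about 8 in all and at most 12, crops included, and the job is handed in when it is done.

Besides the shell and the picture viewer there is one more tool, called after "Call:" by a JSON object that holds its "fn" and its "kwargs", one argument or row to a line. drive_tool: Moves the arm, as the interface text tells. Its arguments: {"type":"object","properties":{"series":{"type":"array"},"force":{"type":"number"}},"required":["series"]}

```bash
mkdir -p pics
cat > h.py <<'E'
import numpy as np,cv2
from station import bot
def ray(c,uv):
    R,_=cv2.Rodrigues(np.array(c["rvec"],float)); t=np.array(c["tvec"],float).reshape(3)
    d=R.T@np.append(cv2.undistortPoints(np.array([[uv]],float),np.array(c["camera_matrix"],float),None)[0,0],1)
    return -R.T@t,d/np.linalg.norm(d)
def onz(c,uv,z):
    o,d=ray(c,uv); return o+d*(z-o[2])/d[2]
def proj(c,P):
    return cv2.projectPoints(np.array(P,float).reshape(-1,3),np.array(c["rvec"],float),np.array(c["tvec"],float),np.array(c["camera_matrix"],float),None)[0][:,0]
E
python3 - <<'E'
from h import *
ims=[]
for n in("scene","side"):
    c=bot.read_camera(n); cv2.imwrite(f"pics/{n}0.png",c["pixels"]); print(n,ray(c,(256,192)))
o=bot.get_obs();print(o)
E
```

```text
scene (array([ 0.95340595, -0.65015926,  0.84669952]), array([-0.40416697,  0.63506898, -0.65828296]))
side (array([0.00201679, 0.53243401, 0.84496524]), array([ 0.50628293, -0.50171117, -0.70140109]))
{'t': 0.1, 'q': array([ 1.0329053 ,  0.47772477,  0.02233458,  1.55631326, -0.01147444,
        1.1093114 , -0.08314219]), 'joint_vel': array([ 5.15908352e-04, -1.13113026e-03, -2.05906375e-04, -3.47917179e-03,
       -7.10183959e-04,  1.36262917e-03,  4.55186702e-05]), 'joint_torque': array([ 4.53573288e-03, -5.97767937e+01,  1.61411963e+00, -2.81953794e+01,
        1.28658861e-02,  5.04783180e-03, -7.19587138e-05]), 'eef_pos': array([ 0.28105051, -0.61317604,  0.25243445]), 'tool_rot': array([-7.78098249e-04,  9.76998696e-01,  2.13243720e-01, -2.40130473e-04]), 'contact_force': array([0.68698916, 0.36114046, 0.176925  ]), 'torque': array([ 0.02353555, -0.02391317, -0.01853754]), 'gripper_width': 1.0026321308533714}
```

View pics/scene0.png

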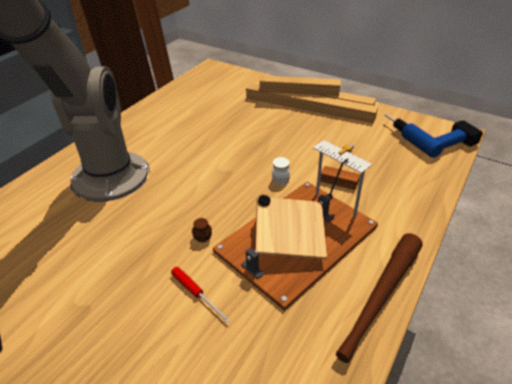

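View pics/side0.png

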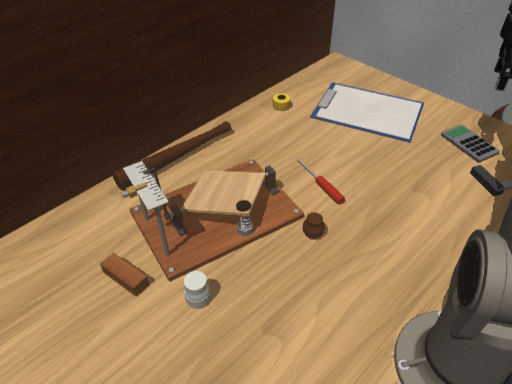

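Scene: pad at about (264,201), scale with the brass tab near (345,150). Side: pad at (244,206), brass at (128,190). I'll enlarge both for exact pixels.

Run:
```python
from h import *
a=cv2.imread("pics/scene0.png")[130:310,205:385]; b=cv2.imread("pics/side0.png")[140:280,110:310]
a=cv2.resize(a,None,fx=3.3,fy=3.3,interpolation=cv2.INTER_CUBIC); cv2.imwrite("pics/a.png",a)
b=cv2.resize(b,None,fx=4,fy=4,interpolation=cv2.INTER_CUBIC); cv2.imwrite("pics/b.png",b)
```

```text
(no output)
```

View pics/a.png

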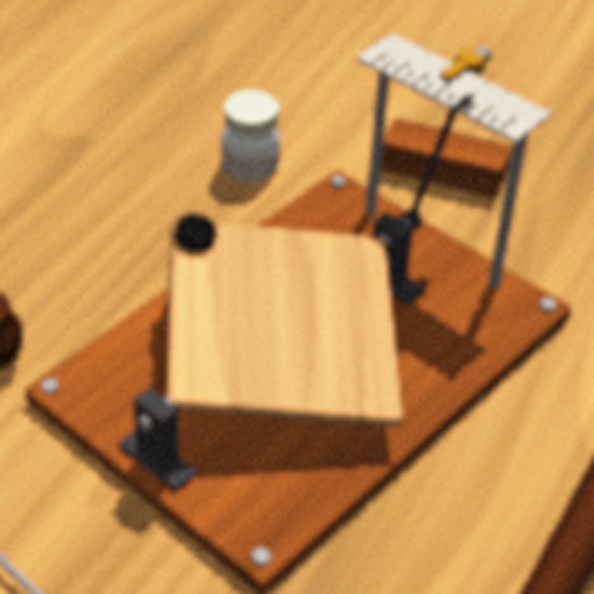

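View pics/b.png

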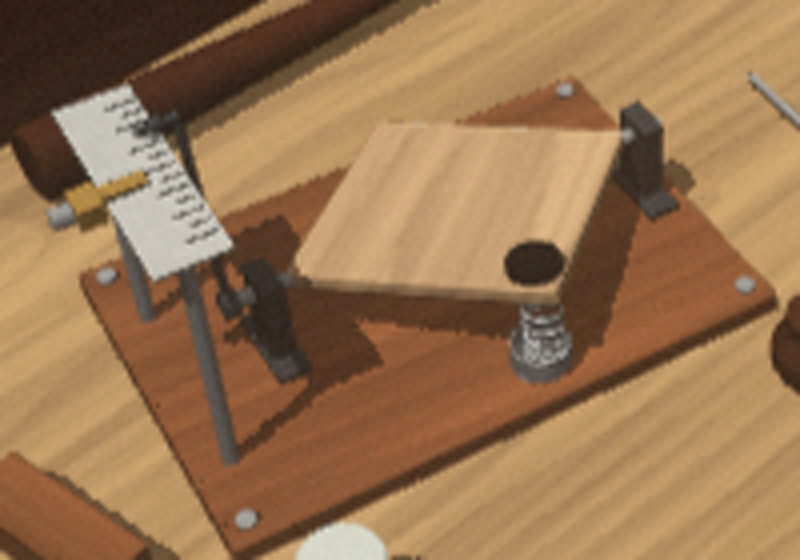

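The crops show the four board screws, the pad, the needle tip (a: 468,99; b: 137,128) and the tab end (a: 445,77; b: 148,180). I'll triangulate these.

```bash
cat >> h.py <<'E'
def tri(c1,p1,c2,p2):
    (o,d),(q,e)=ray(c1,p1),ray(c2,p2)
    s=np.linalg.lstsq(np.stack([d,-e],1),q-o,rcond=None)[0]
    A,B=o+s[0]*d,q+s[1]*e
    return (A+B)/2,np.linalg.norm(A-B)
E
python3 - <<'E'
from h import *
c1=bot.read_camera("scene");c2=bot.read_camera("side")
A=lambda p:(205+(p[0]+.5)/3.3-.5,130+(p[1]+.5)/3.3-.5)
B=lambda p:(110+(p[0]+.5)/4-.5,140+(p[1]+.5)/4-.5)
np.set_printoptions(precision=4,suppress=True)
P={"-x+y":((338,181),(246,519)),"+x+y":((548,303),(106,276)),"-x-y":((50,385),(745,285)),"+x-y":((261,555),(565,90)),
"pad":((196,230),(534,262)),"tip":((468,99),(137,128)),"tab":((445,77),(148,180)),"s1":((396,33),(0,0))}
r={}
for k,(a,b) in P.items():
    if k=="s1":continue
    r[k],g=tri(c1,A(a),c2,B(b)); print(k,r[k],round(g,4))
X=(r["+x+y"]-r["-x+y"]+r["+x-y"]-r["-x-y"])[:2];Y=(r["-x+y"]-r["-x-y"]+r["+x+y"]-r["+x-y"])[:2]
ax=np.arctan2(X[1],X[0]);ay=np.arctan2(Y[1],Y[0])-np.pi/2;print("yaw",ax,ay,np.linalg.norm(X)/2,np.linalg.norm(Y)/2)
yaw=(ax+2*ay)/3
ex=np.array([np.cos(yaw),np.sin(yaw)]);ey=np.array([-ex[1],ex[0]])
m=np.mean([r[k][:2] for k in list(P)[:4]],0);o=m-ey*.03
print("origin",o,"yaw",yaw)
for k in("pad","tip","tab"): v=r[k][:2]-o;print(k,v@ex*1e3,v@ey*1e3,r[k][2])
for k,z in(("tip",.2),("tab",.195)):
  i=P[k]
  for p in(onz(c1,A(i[0]),z),onz(c2,B(i[1]),z)): v=p[:2]-o;print(k,v@ex*1e3,v@ey*1e3)
E
```

```text
-x+y [0.5583 0.2507 0.0215] 0.0001
+x+y [0.7716 0.1988 0.022 ] 0.0011
-x-y [ 0.4774 -0.0786  0.0215] 0.0002
+x-y [ 0.6908 -0.131   0.022 ] 0.0002
pad [0.529  0.0531 0.103 ] 0.0012
tip [0.6846 0.1942 0.1982] 0.004
tab [0.655  0.2131 0.1938] 0.0031
yaw -0.23993906475476062 -0.24064776178416003 0.2196218654979646 0.33933810296876105
origin [0.6174 0.0309] yaw -0.24041152944102687
pad -91.11590411300305 0.553210870981644 0.10297451441408789
tip 26.45132105238169 174.71130973854196 0.1981604190423804
tab -6.867083978450275 185.96790742461434 0.1937675120552444
tip 27.30896833127827 170.10383094408525
tip 26.446640925000725 176.3879006504784
tab -5.5822896134337645 186.406491404484
tab -9.781206688882579 185.3101422548433
```

Call:
{"fn": "drive_tool", "kwargs": {
  "series": [-1, 41.5, -41.5, 0, 0, 0, 0, -1, 41.5, -41.5, 0, 0, 0, 0, -1, 41.5, -41.5, 0, 0, 0, 0, -1, 41.5, -41.5, 0, 0, 0, 0, -1, 41.5, -41.5, 0, 0, 0, 0, -1, 41.5, -41.5, 0, 0, 0, 0, -1, 41.5, -41.5, 0, 0, 0, 0, -1, 41.5, -41.5, 0, 0, 0, 0, -1, 41.5, -41.5, 0, 0, 0, 0, -1, 41.5, -41.5, 0, 0, 0, 0, -1, 41.5, -41.5, 0, 0, 0, 0, -1, 0, 0, 0, 0, 0, 0],
  "force": 40
}}

```text
t: 1.7
eef_pos: [0.5071, -0.003, 0.2535]
tool_rot: [-0.001, 0.976, 0.217, 0.001]
contact_force: [-0.9, -1.2, 0.5]
gripper_width: 0.001
```

Call:
{"fn": "drive_tool", "kwargs": {
  "series": [-1, 21, -21, 0, 0, 0, 0, -1, 21, -21, 0, 0, 0, 0, -1, 0, 0, 40, 0, 0, 0, -1, 0, 0, 40, 0, 0, 0, -1, 0, 0, 10, 0, 0, 0, -1, 0, 0, 0, 0, 0, 0, -1, 0, 0, 0, 0, 0, 0]
}}

```text
t: 2.58
eef_pos: [0.5278, 0.0471, 0.1649]
tool_rot: [0.0, 0.977, 0.213, 0.001]
contact_force: [0.7, -0.4, 0.2]
gripper_width: 0.005
```

Run:
```python
from h import *
a=bot.read_camera("scene")["pixels"][110:270,205:385]; b=bot.read_camera("side")["pixels"][140:280,110:310]
a=cv2.resize(a,None,fx=2.5,fy=2.5,interpolation=cv2.INTER_CUBIC); b=cv2.resize(b,(400,400*140//200),interpolation=cv2.INTER_CUBIC)
h=np.zeros((400,850,3),np.uint8); h[:,:450]=a; h[:280,450:]=b
cv2.imwrite("pics/c.png",h[:,:]); cv2.imwrite("pics/c.png",cv2.resize(h,(800,376)))
o=bot.get_obs();print(o["t"],o["eef_pos"],o["contact_force"])
```

```text
2.675 [0.52770297 0.04727336 0.16478441] [ 0.03390484 -0.13135129  0.77159965]
```

View pics/c.png

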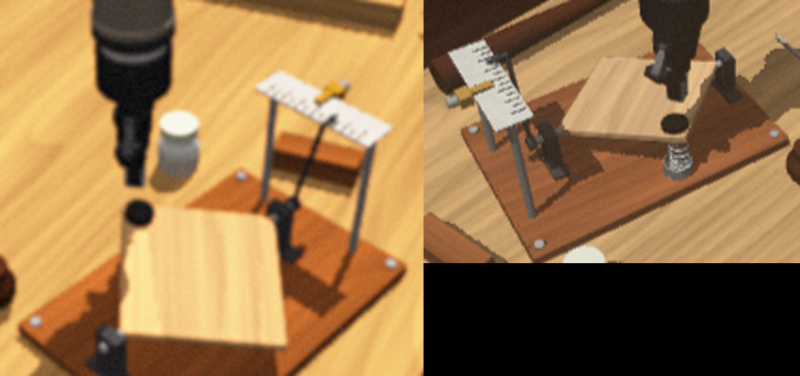

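Left half: the fingertip hangs just above the pad, about 6 mm off. The needle and tab are clear in both views. I'll correct sideways, go down to the pad, then press part of the way.

Call:
{"fn": "drive_tool", "kwargs": {
  "series": [-1, 2.5, -5.5, 0, 0, 0, 0, -1, 0, 0, 15, 0, 0, 0, -1, 0, 0, 12, 0, 0, 0, -1, 0, 0, 3, 0, 0, 0, -1, 0, 0, 2, 0, 0, 0, -1, 0, 0, 2, 0, 0, 0, -1, 0, 0, 2, 0, 0, 0, -1, 0, 0, 2, 0, 0, 0, -1, 0, 0, 2, 0, 0, 0, -1, 0, 0, 2, 0, 0, 0, -1, 0, 0, 0, 0, 0, 0, -1, 0, 0, 0, 0, 0, 0]
}}

```text
t: 4.18
eef_pos: [0.5267, 0.0534, 0.1213]
tool_rot: [-0.0, 0.977, 0.213, 0.0]
contact_force: [-1.2, 0.3, 2.7]
gripper_width: 0.001
```

Call:
{"fn": "drive_tool", "kwargs": {
  "series": [-1, 0, 0, 2, 0, 0, 0, -1, 0, 0, 2, 0, 0, 0, -1, 0, 0, 2, 0, 0, 0, -1, 0, 0, 2, 0, 0, 0, -1, 0, 0, 2, 0, 0, 0, -1, 0, 0, 2, 0, 0, 0, -1, 0, 0, 0, 0, 0, 0, -1, 0, 0, 0, 0, 0, 0]
}}

```text
t: 5.18
eef_pos: [0.5261, 0.0535, 0.1092]
tool_rot: [-0.0, 0.977, 0.213, -0.001]
contact_force: [-4.4, 1.3, 5.0]
gripper_width: -0.001
```

```bash
cat > look.py <<'E'
import sys
from h import *
a=bot.read_camera("scene")["pixels"][130:180,310:380]; b=bot.read_camera("side")["pixels"][150:215,115:185]
a=cv2.resize(a,None,fx=5.7,fy=5.7,interpolation=cv2.INTER_CUBIC); b=cv2.resize(b,None,fx=5.7,fy=5.7,interpolation=cv2.INTER_CUBIC)
h=np.zeros((b.shape[0],a.shape[1]+b.shape[1],3),np.uint8); h[:a.shape[0],:a.shape[1]]=a; h[:,a.shape[1]:]=b
cv2.imwrite(sys.argv[1],h); o=bot.get_obs();print(a.shape,o["t"],o["eef_pos"],o["contact_force"])
E
python3 look.py pics/d.png
```

```text
(285, 399, 3) 5.275 [0.52612231 0.05349588 0.10920318] [-4.96375415  2.26115632  6.62561066]
```

View pics/d.png

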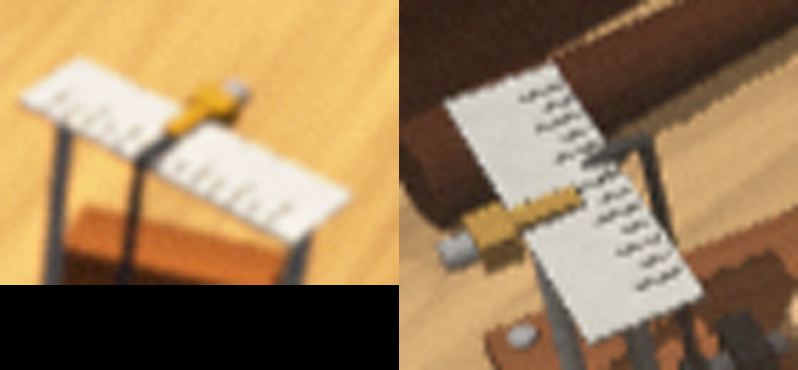

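The needle tip is at left (165,139) and right (588,160). The tab end is at left (172,130) and right (578,197).

```bash
cat > m.py <<'E'
from h import *
def m(tl,tr,bl,br):
    c1=bot.read_camera("scene");c2=bot.read_camera("side")
    A=lambda p:(310+(p[0]+.5)/5.7-.5,130+(p[1]+.5)/5.7-.5)
    B=lambda p:(115+(p[0]-399+.5)/5.7-.5,150+(p[1]+.5)/5.7-.5)
    o=np.array([.6174,.0309]);y=-.2404;R=np.array([[np.cos(y),np.sin(y)],[-np.sin(y),np.cos(y)]])
    f=lambda p:np.round(R@(p[:2]-o)*1e3,1)
    for n,l,r,z in(("tip",tl,tr,.2),("tab",bl,br,.195)):
        t,g=tri(c1,A(l),c2,B(r)); print(n,f(t),t[2].round(4),g.round(4),"onz",f(onz(c1,A(l),z)),f(onz(c2,B(r),z)))
E
python3 -c "
from m import m
m((165,139),(588,160),(172,130),(578,197))"
```

```text
tip [  0.5 175.8] 0.2015 0.0033 onz [ -1.  175.4] [  3.8 176.4]
tab [ -6.7 186.8] 0.1953 0.0027 onz [ -6.7 188.8] [ -7.7 185.9]
```

Call:
{"fn": "drive_tool", "kwargs": {
  "series": [-1, 0, 0, 1.5, 0, 0, 0, -1, 0, 0, 1.5, 0, 0, 0, -1, 0, 0, 1.5, 0, 0, 0, -1, 0, 0, 0, 0, 0, 0, -1, 0, 0, 0, 0, 0, 0]
}}

```text
t: 6.0
eef_pos: [0.5257, 0.0536, 0.1047]
tool_rot: [-0.0, 0.977, 0.213, -0.001]
contact_force: [-5.9, 2.2, 8.4]
gripper_width: 0.004
```

```bash
python3 look.py pics/e.png
```

```text
(285, 399, 3) 6.1 [0.52565138 0.0535964  0.10475624] [-5.78617866  2.21158556  7.50111934]
```

View pics/e.png

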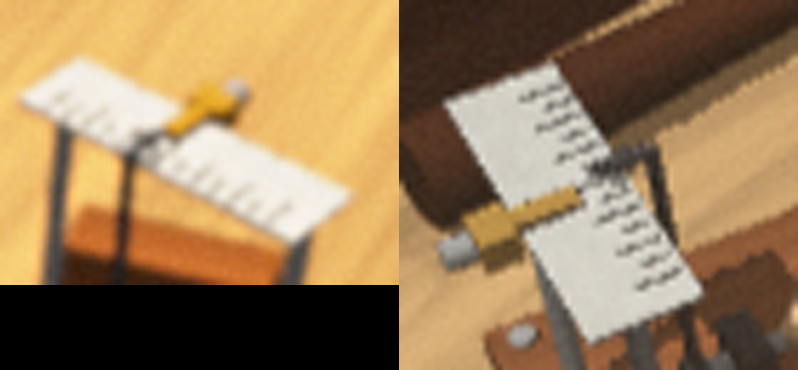

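The tip is now at left (159,133) and right (594,169), almost in line with the tab.

```bash
python3 -c "
from m import m
m((159,133),(594,169),(172,130),(578,197))"; python3 -c "
from h import *
c=bot.read_camera('side');o=np.array([.6174,.0309]);y=-.2404
for x in(0,-5,-10):
  for yy,z in((175,.2),(186,.195)):
    p=o+np.array([np.cos(y)*x-np.sin(y)*yy,np.sin(y)*x+np.cos(y)*yy])/1e3
    u=proj(c,[*p,z])[0]; print(x,yy,399+(u[0]+.5-115)*5.7-.5,(u[1]+.5-150)*5.7-.5)
"
```

```text
tip [ -4.3 176.3] 0.2015 0.0014 onz [ -5.6 177.2] [ -2.  176.3]
tab [ -6.7 186.8] 0.1953 0.0027 onz [ -6.7 188.8] [ -7.7 185.9]
0 175 595.373074429409 164.56673053943007
0 186 569.9666765266561 185.02584153819524
-5 175 600.413901896062 172.32996892669254
-5 186 574.9279648701553 192.85944829292933
-10 175 605.4874490356063 180.14359797348308
-10 186 579.9214738678388 200.74392972310872
```

About 2–3 mm of needle travel remain, so I'll press 1.5 mm more and hold.

Call:
{"fn": "drive_tool", "kwargs": {
  "series": [-1, 0, 0, 0.8, 0, 0, 0, -1, 0, 0, 0.7, 0, 0, 0, -1, 0, 0, 0, 0, 0, 0, -1, 0, 0, 0, 0, 0, 0, -1, 0, 0, 0, 0, 0, 0, -1, 0, 0, 0, 0, 0, 0, -1, 0, 0, 0, 0, 0, 0, -1, 0, 0, 0, 0, 0, 0, -1, 0, 0, 0, 0, 0, 0, -1, 0, 0, 0, 0, 0, 0]
}}

```text
t: 7.5
eef_pos: [0.5255, 0.0536, 0.1033]
tool_rot: [-0.0, 0.977, 0.213, -0.001]
contact_force: [-6.1, 1.8, 9.4]
gripper_width: 0.002
```

```bash
python3 look.py pics/f.png
```

```text
(285, 399, 3) 7.6 [0.52552389 0.05363739 0.10327565] [-6.4481726   1.31541813 10.04128894]
```

View pics/f.png

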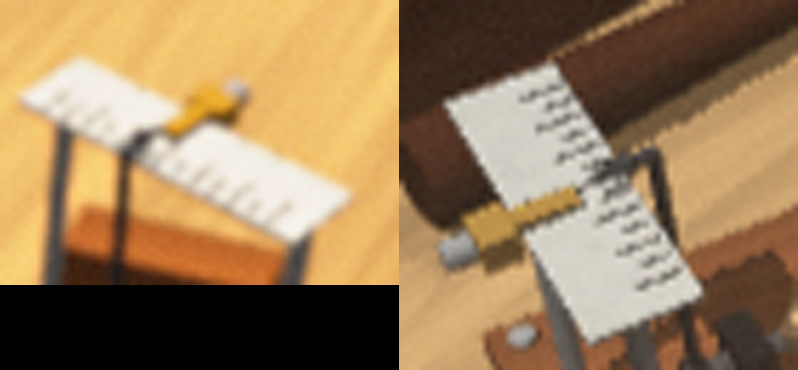

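The tip is at left (155,131) and right (591,178).

```bash
python3 -c "
from m import m
m((155,131),(591,178),(172,130),(578,197))"
```

```text
tip [ -7.4 178.4] 0.2001 0.0024 onz [ -7.8 177.2] [ -6.1 179.1]
tab [ -6.7 186.8] 0.1953 0.0027 onz [ -6.7 188.8] [ -7.7 185.9]
```

The tip is at -7.4 mm and the tab at -6.7 mm, so the needle is aligned and has been held for about a second. Releasing gently.

Call:
{"fn": "drive_tool", "kwargs": {
  "series": [-1, 0, 0, 0, 0, 0, 0, -1, 0, 0, 0, 0, 0, 0, -1, 0, 0, -4, 0, 0, 0, -1, 0, 0, -4, 0, 0, 0, -1, 0, 0, -4, 0, 0, 0, -1, 0, 0, -4, 0, 0, 0, -1, 0, 0, -4, 0, 0, 0, -1, 0, 0, -4, 0, 0, 0, -1, 0, 0, -4, 0, 0, 0, -1, 0, 0, -15, 0, 0, 0, -1, 0, 0, -30, 0, 0, 0, -1, 0, 0, -30, 0, 0, 0]
}}

```text
t: 9.2
eef_pos: [0.5265, 0.0534, 0.2078]
tool_rot: [-0.0, 0.977, 0.213, -0.0]
contact_force: [0.1, -0.0, 1.0]
gripper_width: -0.001
```

Call:
{"fn": "drive_tool", "kwargs": {
  "series": [-1, 0, 0, 0, 0, 0, 0, -1, 0, 0, 0, 0, 0, 0, -1, 0, 0, 0, 0, 0, 0, -1, 0, 0, 0, 0, 0, 0, -1, 0, 0, 0, 0, 0, 0, -1, 0, 0, 0, 0, 0, 0]
}}

```text
t: 9.95
eef_pos: [0.5267, 0.0533, 0.2061]
tool_rot: [-0.0, 0.977, 0.213, -0.0]
contact_force: [0.2, 0.7, -0.6]
gripper_width: 0.001
```

Run:
```python
from h import *
t=[]
for n in("scene","side"):
    p=bot.read_camera(n)["pixels"]; q=cv2.imread(f"pics/{n}0.png"); t.append(np.vstack([p[110:310,120:390],q[110:310,120:390]]) if n=="scene" else np.vstack([p[130:330,80:350],q[130:330,80:350]]))
cv2.imwrite("pics/g.png",cv2.resize(np.hstack(t),(800,592)))
o=bot.get_obs();print(o["t"],o["eef_pos"],o["contact_force"])
```

```text
10.05 [0.52668844 0.05330731 0.20623401] [-0.68250009  0.45392414 -0.30221384]
```

View pics/g.png

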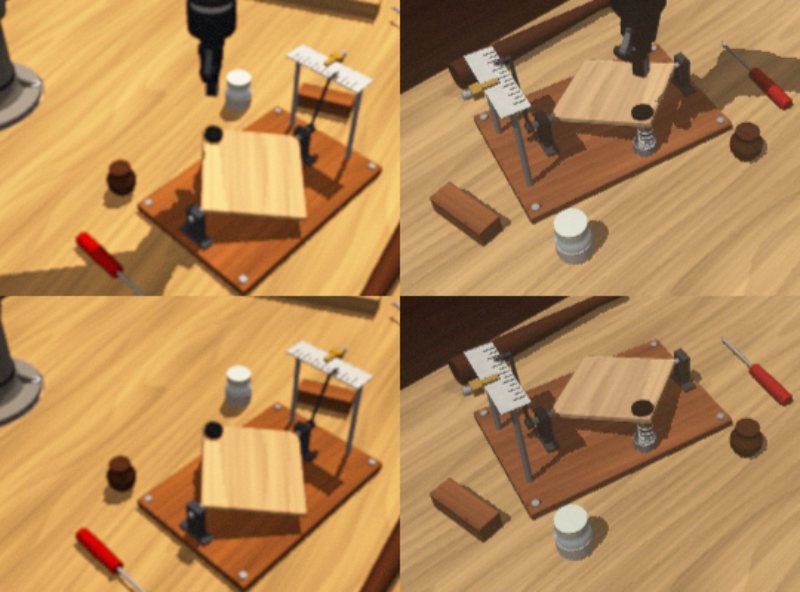

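The after pictures (top) match the before pictures (bottom): the needle is back at rest, and the index and bystanders haven't moved.

```bash
python3 -c "
from station import bot
print(bot.hand_in())"
```

```text
the job is handed in; nothing more can be done
None
```

I pressed the pad down slowly with the shut fingertips until the needle pointed at the brass index, held it there for over a second, then let go and handed the job in. No verdict was reported.

- **At the index:** the last check, using both cameras, put the needle tip at board x = -7.4 mm and the tab at -6.7 mm, so about 0.7 mm past the middle of the tab. The limit is ±5 mm. The upward force was about 9–10 N.
- **Disagreement between cameras:** for the tip-to-tab difference at the hold, one camera gave the tip about 1 mm past the index and the other about 1.5 mm short. On the step before, they disagreed more: about 1 mm short against 6 mm short.
- **After release:** in before and after pictures compared by eye, the blank and needle were back at rest, and the index and all four bystanders looked unmoved. The arm ended about 80 mm above the pad with no contact force beyond noise, at about 10 s of the 32 s allowed.

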